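Index the bearing-assembly dial to its next station and lock it

TASK

The six-station hand index table was left standing between two stations. Push it round anticlockwise (seen from above) by one of its upright posts until its spring pawl clicks into the next notch, bring it back until it bears firmly on the pawl, then slide the lock bolt by its black knob fully home into the ring. Feel your way: push neither the table nor the bolt harder than 30 N, do not run past the station, and leave the spare bearing, the carton and the seal beside it alone.

Things in the scene. Friction and masses are not known exactly. Their poses are not given: they have to be found in the camera images.
- index_base: grey base of the index table, screwed down; plate 220 mm (x) by 300 mm (y), 12 mm thick, its middle 30 mm to the -y side of the origin. Origin: on the table's vertical turning axis, at bench height. At yaw 0 its +x is the far side and -y the robot's right. On its -y edge stand two steel guide blocks, 120 to 150 mm from the axis: lock bolt (bearing -102 degrees) and spring pawl (-77 degrees).
- index_table (a joint): table angle about the vertical axis, rad, relative to the base, growing anticlockwise seen from above. Starts at -0.70 to -0.45; the next station is near 0. But the notched ring under the plate is clamped through arc slots, up to 0.14 rad either way out of line with the plate, and that is not measured: the angle where the table bears on the pawl lies anywhere in -0.14 to 0.14 and has to be felt.
- pawl_block (a point): top middle of the spring pawl's guide block, 60 mm above the bench. The one-way pawl drops into the ring's notch with a click. The table can then go on 5 mm (at the ring, 115 mm from the axis) freely, after which a ramp lifts the pawl out again, over 9 mm of further travel; pushed over that ramp the table has missed its station. Backwards it stops hard on the pawl.
- dial_plate: round aluminium plate, 205 mm across, top 62 mm above the bench, turning with joint index_table. Origin on the turning axis at bench height; its x axis points at post 0 and equals the base's x axis when the joint reads 0. Six upright steel posts, 12 mm thick, 62 to 112 mm above the bench, stand 92 mm from the axis at 0, 60, 120 ... degrees in its frame.
- hub (a point): top of the plate's hub on the turning axis, 79 mm above the bench. Round it, 58 mm from the axis, between the posts (at 30, 90 ... degrees), are six cups 61 mm across; four hold a bearing, fixed, top 76 mm above the bench. Turning the table takes about 6 N at a post between notches, 1 to 3 N just after the click and 10 to 14 N up the ramp; it stays where left, but can slip back down the ramp.
- post_3 (a point): on the centre line of the post at 180 degrees in the plate's frame, 90 mm above the bench (22 mm under the post's top); at the next station this post stands on the robot's side of the axis and is the handiest to push.
- lock_bolt (a joint): travel of the steel lock bolt, m: 0 drawn back (start), 0.012 fully home. It slides level, straight towards the turning axis (friction 3 N), and stays where it is left. Its nose meets the ring at 0.003 and enters the ring's slot only if the table bears back on the pawl to within about 1.5 mm (at the ring); otherwise it butts against the ring and stops there.
- bolt_knob: upright black plastic knob of the lock bolt, 18 mm thick, 58 to 90 mm above the bench, on a 10 mm stem; 172 mm from the turning axis when drawn back, free on all sides (the guide block begins 22 mm nearer to the axis). This body's origin is not in the knob: use point knob_mid.
- knob_mid (a point): centre of the black knob, 74 mm above the bench. Moves with the bolt.
- spare_bearing: loose ball bearing, 52 mm across, 12 mm high, lying left of the table; leave alone. Origin at its underside's centre.
- bearing_carton: red carton 69 x 105 x 42 mm, lying left of the table; leave alone. Origin at its underside's centre.
- lip_seal: black rubber ring 78 mm across, 9 mm high, lying right of the table; leave alone. Origin at its underside's centre.

How it is judged:
By the outcome, as a careful person would: the job done as asked, in the order asked, and still so for the second after the job is handed in, with the robot touching nothing.
It also fails if it takes over 58 s, if anything falls off the work surface, if the arm or the gripper's body presses on something with over 40 N, if the wrist force passes 120 N, or if a joint passes its speed limit or range.

ROBOT

A 7-joint arm with a two-finger parallel gripper is mounted at the origin on a cart in front of the work surface, level with it; the furniture and walls round the work are solid. World frame = base frame: x ahead of the robot, y to its left, z up, the work surface at z = 0. Lengths are in m, angles in rad, forces in N, time in s.
With the tool pointing down it reaches from about 0.4 to 0.875 m from the base axis. Payload 6.5 kg.
Tool frame: the origin (TCP) lies on the centre line of the jaws, within the pads' length; the fingertips stand 14 mm ahead of it and the grasp point (between the pads) lies 5 mm behind it; z points along the fingers, y is the line along which they close (so a half turn about z gives the same grasp; the last joint's range is limited). The gripper opens to 88 mm and grips with 3 to 60 N. Pads are 18 mm wide; open, the fingers measure 123 mm over their backs; the gripper's body (75 mm by 187 mm) begins 45 mm behind the grasp point.
Start: joints at [1.274, 0.536, -0.004, 1.538, 0.003, 1.067, -0.071], TCP at [0.149, -0.633, 0.253] pointing down, gripper open.
Joint ranges: [-2.7, 2.7], [-0.37, 2.16], [-1.27, 1.26], [0.24, 2.4], [-1.31, 4.45], [0.19, 1.91], [-2.76, 2.76]. Speed limits (rad/s): [2.39, 2.39, 3.14, 3.14, 3.14, 3.14, 3.14].

INTERFACE

Orientations are given as a 3x3 rotation matrix whose columns are the frame's x, y, z axes.
In Python, from rig import manip, get_image gives the robot as it stands. The module is installed in compiled form; this text tells all that it offers.
- The arm moves only by the tool step_arm, never from a script. Its argument "deltas" is one flat list of numbers, 5 for each row, row after row: the shift along the tool's x, y, z in mm, then the turn about the tool's z in rad, then the opening, from 0 (shut) to 1 (fully open). In form: [x, y, z, roll, hand, x, y, z, roll, hand, ...]. A call has 1 to 8 rows; each row is the pose to reach, as a shift and turn from the pose commanded when the call began, along the tool's axes at that moment; what a row does not reach only later rows make up. A row lasts 1/12 s, in which the tool goes at most 41.7 mm and 7.16 degrees, less where a joint would pass 70% of its speed; a pose out of reach is approached as far as the arm can. A call with a gripper value outside its range is refused whole. The fingers move at their own pace and stop on an object; the grip force is fixed at half the most. Time passes only in rows, so rows that repeat a pose let the fingers close. It gives the time, the measured TCP pose, the force, the opening and the grip force at its end, in the units of the state.
- manip.get_obs(): the state, without advancing time (a new reading comes with each control period).
- get_image(name): name is "scene" or "top" or "wrist"; returns a dict with "image" (384x512x3 uint8, red, green, blue), "camera_matrix" (3x3 intrinsics, pixels), "dist" ([k1, k2, p1, p2, k3] as OpenCV has them; the pictures are not rectified), "R" (3x3) and "t" (3): a world point X has camera coordinates R X + t; the wrist camera has in their place "mount" (4x4, takes a point from camera to tool coordinates, whose origin is the TCP and whose axes are the flange's). Camera axes: x right, y down, z forward; pixel columns grow to the right and rows downward; lengths in m; the calibration is good to about 2 mm. A picture is of the moment at which its call begins: read the wrist's pose just before it. There is no depth.
- manip.close_job(): hands the job in; it is judged then, once.
The state is a dict: "t": time; "joint_positions": joint angles; "qd": joint speeds; "joint_efforts": joint torques, N m; "eef_pos": TCP position; "ee_rot": TCP orientation; "wrist_force": force on the tool from outside, world axes, zero at the start; "moment": the same for the moment, N m; "width": opening from 0.0 (shut) to 1.0 (fully open); "grip_force": force on a finger pad.
Only numpy, scipy, OpenCV 4.12 (cv2) and the standard library are available. Lean on these libraries where they do the work, as an engineer would, in place of code of your own. Each camera call takes 0.05 s, during which the arm holds its last target. There are 200 camera calls.

## Working session

There is one attempt and no reset: what is moved stays moved. The work goes in short steps, Python scripts to look and compute and a tool call to move; the robot and the scene stay as the last step left them, time stands still between calls to the robot, and variables do not carry over. Pictures are saved under pics/ and viewed, at most 10 in all, crops included, and the job is handed in when it is done.

Besides the shell and the picture viewer there is one more tool, called by a JSON object that holds its "api" and its "payload", one argument or row to a line. step_arm: Moves the arm, as the interface text tells. Its arguments: {"type":"object","properties":{"deltas":{"type":"array"}},"required":["deltas"]}

```bash
mkdir -p pics; python3 - <<'E'
from rig import manip,get_image
import cv2,numpy as np
o=manip.get_obs();print(o)
ims=[]
for n in("scene","top"):
    d=get_image(n);cv2.imwrite(f"pics/{n}0.png",d["image"][...,::-1]);print(n,d["camera_matrix"].tolist(),d["dist"],d["R"].tolist(),d["t"])
E
```

```text
{'t': 0.0, 'joint_positions': array([ 1.27375055,  0.5371581 , -0.00444901,  1.53883099,  0.00261217,
        1.06728282, -0.07119987]), 'qd': array([-4.11434372e-04,  8.97496446e-05,  1.33807114e-03,  1.77299110e-03,
        3.09021102e-04,  1.19348923e-03, -1.76308656e-03]), 'joint_efforts': array([ 5.01915156e-05, -5.70982182e+01,  9.90792252e-01, -2.51610732e+01,
       -5.62473095e-02,  1.78552209e-02,  1.94082313e-04]), 'eef_pos': array([ 0.14858009, -0.6322073 ,  0.25186061]), 'ee_rot': array([[ 9.73453337e-01,  2.28884999e-01, -5.06856384e-04],
       [ 2.28885525e-01, -9.73452039e-01,  1.59489876e-03],
       [-1.28351979e-04, -1.66857161e-03, -9.99998600e-01]]), 'wrist_force': array([ 0.40161149, -0.73667713,  0.05480822]), 'moment': array([-0.01329186, -0.06686157, -0.00046185]), 'grip_force': 0.0, 'width': 0.9979558532492924}
scene [[407.09541901915037, 0.0, 260.2698142906827], [0.0, 407.09541901915037, 191.1423909733072], [0.0, 0.0, 1.0]] [-0.0023258  0.         0.         0.         0.       ] [[-0.8069272142648882, -0.5906474087582017, -0.002027166971207017], [-0.23890371711466513, 0.3295190492362354, -0.913423346613849], [0.5401791229097097, -0.7365818588029912, -0.40700574990388927]] [0.4371024  0.22142321 1.05479419]
top [[467.0386984720856, 0.0, 256.446317990029], [0.0, 467.0386984720856, 188.79093081848276], [0.0, 0.0, 1.0]] [-0.10129159  0.          0.          0.          0.        ] [[-0.007892143960610491, -0.9999619917412179, 0.003705284960894877], [-0.9903659309707082, 0.007304013059514465, -0.1382822264998251], [0.13824990718343175, -0.004760931228538788, -0.9903859332086709]] [-0.03922959  0.52933903  1.40714663]
```

View pics/top0.png

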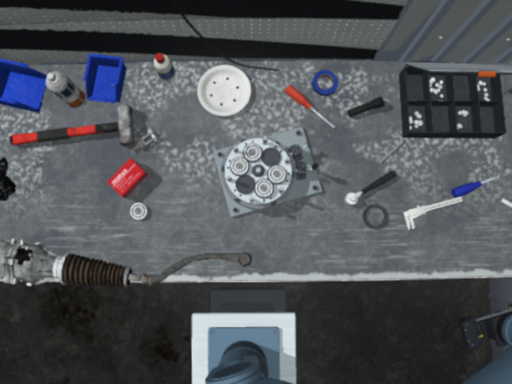

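View pics/scene0.png

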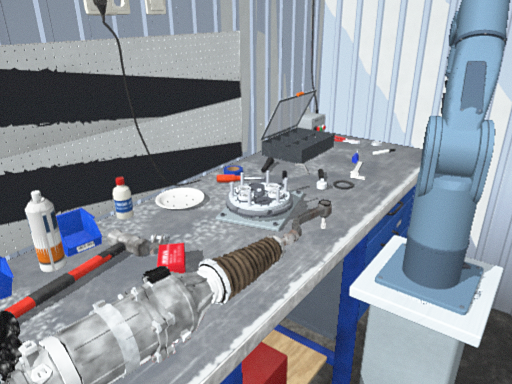

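The top view shows the index table with its hub at about (259,171), the base turned slightly, the bolt and pawl blocks on the right at about (297,150–175), and the knob near (314,166). The scene view shows the posts and the black knob at about (268,163).

```bash
cat > h.py <<'E'
import numpy as np,cv2
from rig import manip,get_image
def cam(n):
    o=manip.get_obs();d=get_image(n)
    if n=="wrist":
        M=np.array(d["mount"]);R=o["ee_rot"];C=R@M[:3,3]+o["eef_pos"];A=R@M[:3,:3]
    else: A=np.array(d["R"]).T;C=-A@np.array(d["t"])
    return dict(im=d["image"],K=np.array(d["camera_matrix"]),D=np.array(d["dist"]),A=A,C=C)
def ray(c,uv,z):
    p=cv2.undistortPoints(np.float64([[uv]]),c["K"],c["D"])[0,0]
    v=c["A"]@[p[0],p[1],1];return c["C"]+v*(z-c["C"][2])/v[2]
def proj(c,X):
    r=cv2.Rodrigues(c["A"].T)[0];return cv2.projectPoints(np.float64(X).reshape(-1,3),r,-c["A"].T@c["C"],c["K"],c["D"])[0][:,0]
E
python3 - <<'E'
from h import *
c=cam("top");print("hub",ray(c,(259,170.5),.079),"knob",ray(c,(314.5,166),.08))
o=manip.get_obs();print(get_image("wrist")["mount"])
E
python3 -c "
import cv2;i=cv2.imread('pics/top0.png')[115:225,200:340];cv2.imwrite('pics/topc.png',cv2.resize(i,None,fx=5,fy=5,interpolation=2))"
```

```text
hub [ 0.578814   -0.05121321  0.079     ] knob [ 0.59133791 -0.21928074  0.08      ]
[[ 3.21668982e-04 -9.50648844e-01 -3.10268710e-01  8.06487258e-02]
 [ 9.99999776e-01  4.88018381e-04 -4.58522546e-04 -3.47573291e-04]
 [ 5.87310762e-04 -3.10268493e-01  9.50648787e-01 -1.31734520e-01]
 [ 0.00000000e+00  0.00000000e+00  0.00000000e+00  1.00000000e+00]]
```

View pics/topc.png

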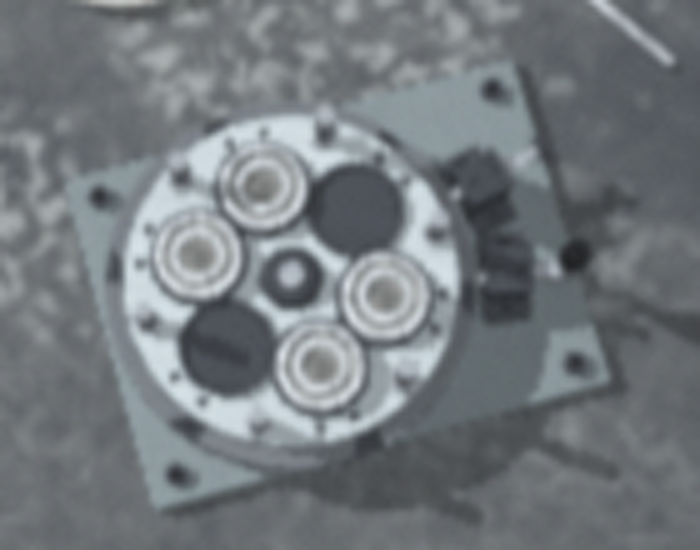

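The crop shows the hub at about (258.4,170) and the knob at (315,166) in full-image pixels. The base yaw is about 16° and the joint reads about -0.5, with post 3 at the near left, (252,200). Next I move above for a close look.

{"api": "step_arm", "payload": {
  "deltas": [260, -215, 0, 0, 0.3, 260, -215, 0, 0, 0.3, 260, -215, 0, 0, 0.3, 260, -215, 0, 0, 0.3, 260, -215, 0, 0, 0.3, 260, -215, 0, 0, 0.3, 260, -215, 0, 0, 0.3, 260, -215, 0, 0, 0.3]
}}

```text
t: 0.87
eef_pos: [0.3509, -0.3654, 0.2528]
ee_rot: [[0.974, 0.229, 0.0], [0.229, -0.974, -0.0], [-0.0, 0.0, -1.0]]
wrist_force: [0.5, -1.1, -0.8]
width: 0.42
grip_force: 0.0
```

{"api": "step_arm", "payload": {
  "deltas": [250, -230, 30, 0, 0.3, 250, -230, 30, 0, 0.3, 250, -230, 30, 0, 0.3, 250, -230, 30, 0, 0.3, 250, -230, 30, 0, 0.3, 250, -230, 30, 0, 0.3, 250, -230, 30, 0, 0.3, 250, -230, 30, 0, 0.3]
}}

```text
t: 1.53
eef_pos: [0.5373, -0.0907, 0.2232]
ee_rot: [[0.974, 0.229, 0.0], [0.229, -0.974, -0.0], [-0.0, 0.0, -1.0]]
wrist_force: [-0.6, -0.8, -0.4]
width: 0.301
grip_force: 0.0
```

{"api": "step_arm", "payload": {
  "deltas": [0, 0, 0, 0, 0.3, 0, 0, 0, 0, 0.3, 0, 0, 0, 0, 0.3]
}}

```text
t: 1.78
eef_pos: [0.5362, -0.093, 0.2231]
ee_rot: [[0.973, 0.229, -0.001], [0.229, -0.973, -0.001], [-0.001, 0.0, -1.0]]
wrist_force: [-1.2, -0.3, 0.2]
width: 0.302
grip_force: 0.0
```

```bash
cat > look.py <<'E'
import sys,pickle
from h import *
c=cam("wrist");pickle.dump(c,open(sys.argv[1]+".pkl","wb"))
cv2.imwrite(f"pics/{sys.argv[1]}.png",cv2.resize(c["im"][...,::-1],(800,600),interpolation=2))
print(c["C"],manip.get_obs()["eef_pos"])
E
python3 look.py w1
```

```text
[ 0.61471583 -0.07413171  0.35476147] [ 0.53591479 -0.09391231  0.22323652]
```

View pics/w1.png

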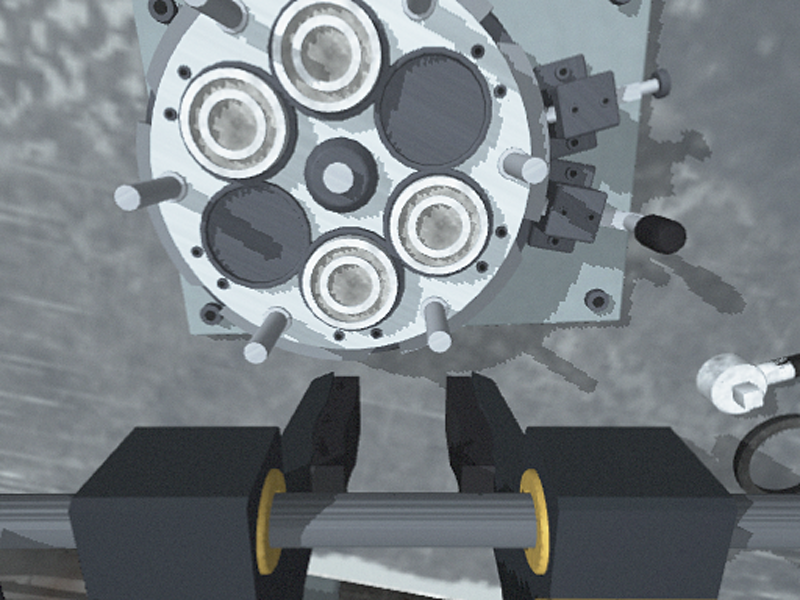

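The wrist view shows the hub top at (338,178), post tops at (257,352), (440,341), (533,171) and (128,197), and the knob top at about (672,235).

```bash
python3 - <<'E'
from h import *;import pickle
c=pickle.load(open("w1.pkl","rb"));s=1.5625
hub=ray(c,np.array((338,178))/s,.079)
P=np.array([ray(c,np.array(p)/s,.112) for p in((257,352),(440,341),(533,171),(128,197))])
# hub from posts: centre of circle
A=np.c_[2*P[:,:2],np.ones(4)];x=np.linalg.lstsq(A,(P[:,:2]**2).sum(1),rcond=None)[0]
print("hub",hub,"fit",x[:2],np.sqrt(x[2]+x[0]**2+x[1]**2))
k=ray(c,np.array((673,234))/s,.09);print("knob",k)
for h in(hub[:2],x[:2]):
    print("posts",[(np.degrees(np.arctan2(*(p[:2]-h)[::-1])).round(1),np.hypot(*(p[:2]-h)).round(4)) for p in P])
    print("knob",np.degrees(np.arctan2(*(k[:2]-h)[::-1])),np.hypot(*(k[:2]-h)))
print(P)
E
```

```text
hub [ 0.58332346 -0.04793118  0.079     ] fit [ 0.58341022 -0.04797992] 0.09132250999559961
knob [ 0.59602714 -0.21865939  0.09      ]
posts [(np.float64(167.4), np.float64(0.0909)), (np.float64(-132.7), np.float64(0.0917)), (np.float64(-73.0), np.float64(0.0912)), (np.float64(106.8), np.float64(0.0914))]
knob -85.74453050356043 0.1712001892164095
posts [(np.float64(167.4), np.float64(0.091)), (np.float64(-132.7), np.float64(0.0917)), (np.float64(-73.1), np.float64(0.0911)), (np.float64(106.8), np.float64(0.0915))]
knob -85.77228748865237 0.1711451676341602
[[ 0.49463401 -0.02812722  0.112     ]
 [ 0.52122456 -0.11533943  0.112     ]
 [ 0.60998078 -0.13516679  0.112     ]
 [ 0.556959    0.03961166  0.112     ]]
```

{"api": "step_arm", "payload": {
  "deltas": [-26, -74, 60, 0.12, 0.3, -26, -74, 60, 0.24, 0.3, -26, -74, 60, 0.36, 0.3, -26, -74, 60, 0.454, 0.3, -26, -74, 60, 0.454, 0.3, -26, -74, 60, 0.454, 0.3, -26, -74, 60, 0.454, 0.3]
}}

```text
t: 2.42
eef_pos: [0.4949, -0.0279, 0.164]
ee_rot: [[0.975, -0.221, 0.001], [-0.221, -0.975, -0.001], [0.001, 0.0, -1.0]]
wrist_force: [-0.1, 0.2, 0.2]
width: 0.304
grip_force: 0.0
```

```bash
python3 look.py w2; cat > st.py <<'E'
from h import *
o=manip.get_obs();h=np.array([.5834,-.048]);r=o["ee_rot"];d=o["eef_pos"][:2]-h
print("t",o["t"],"pos",o["eef_pos"].round(4),"rad %.4f ang %.2f"%(np.hypot(*d),np.degrees(np.arctan2(d[1],d[0]))),"yaw %.2f"%np.degrees(np.arctan2(r[1,0],r[0,0])),"Ftool",(r.T@o["wrist_force"]).round(1),"w",o["width"]*88)
E
python3 st.py
```

```text
[ 0.57327269 -0.04527229  0.29580618] [ 0.4948965  -0.02768952  0.1639199 ]
t 2.4667 pos [ 0.4949 -0.0277  0.1639] rad 0.0908 ang 167.08 yaw -12.79 Ftool [-0.3 -0.3 -0.4] w 26.225520009378517
```

View pics/w2.png

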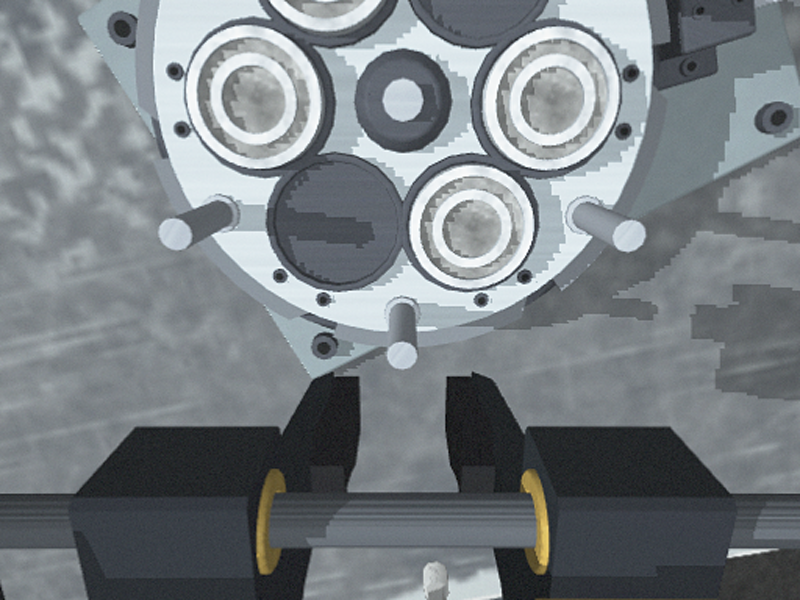

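The post sits midway between the jaws, at (403,355). I go down and start the push gently.

{"api": "step_arm", "payload": {
  "deltas": [0, 0, 40, 0, 0.3, 0, 0, 66, 0, 0.3, 0, 0, 66, 0, 0.3, 0, 0, 66, 0, 0.3]
}}

```text
t: 2.8
eef_pos: [0.4938, -0.0269, 0.0971]
ee_rot: [[0.975, -0.221, -0.002], [-0.221, -0.975, -0.0], [-0.002, 0.001, -1.0]]
wrist_force: [0.3, 0.3, 0.5]
width: 0.294
grip_force: 0.0
```

{"api": "step_arm", "payload": {
  "deltas": [0, 1.2, 0, -0.013, 0.3, 0, 2.4, 0, -0.026, 0.3, 0.1, 3.6, 0, -0.039, 0.3, 0.1, 4.8, 0, -0.052, 0.3, 0.2, 6, 0, -0.065, 0.3, 0.3, 7.2, 0, -0.078, 0.3, 0.4, 8.4, 0, -0.091, 0.3, 0.5, 9.6, 0, -0.105, 0.3]
}}

```text
t: 3.47
eef_pos: [0.4931, -0.0352, 0.0976]
ee_rot: [[0.993, -0.116, 0.001], [-0.116, -0.993, 0.001], [0.001, -0.001, -1.0]]
wrist_force: [0.9, 4.3, 0.7]
width: 0.3
grip_force: 2.4
```

```bash
python3 st.py
```

```text
t 3.4667 pos [ 0.4931 -0.0352  0.0976] rad 0.0912 ang 171.92 yaw -6.67 Ftool [ 0.4 -4.4 -0.7] w 26.40399182341727
```

{"api": "step_arm", "payload": {
  "deltas": [0, 1.6, 0, -0.0175, 0.3, 0.1, 3.2, 0, -0.035, 0.3, 0.1, 4.8, 0, -0.0525, 0.3, 0.2, 6.4, 0, -0.07, 0.3, 0.4, 8, 0, -0.0875, 0.3, 0.5, 9.6, 0, -0.105, 0.3, 0.7, 11.2, 0, -0.1225, 0.3, 0.9, 12.8, 0, -0.14, 0.3]
}}

```text
t: 4.13
eef_pos: [0.4924, -0.0465, 0.0975]
ee_rot: [[1.0, 0.026, 0.001], [0.026, -1.0, 0.002], [0.001, -0.002, -1.0]]
wrist_force: [-1.0, 7.2, 2.3]
width: 0.302
grip_force: 3.3
```

{"api": "step_arm", "payload": {
  "deltas": [0, 1.6, 0, -0.0175, 0.3, 0.1, 3.2, 0, -0.035, 0.3, 0.1, 4.8, 0, -0.0525, 0.3, 0.2, 6.4, 0, -0.07, 0.3, 0.4, 8, 0, -0.0875, 0.3, 0.5, 9.6, 0, -0.105, 0.3, 0.7, 11.2, 0, -0.1225, 0.3, 0.9, 12.8, 0, -0.14, 0.3]
}}

```text
t: 4.8
eef_pos: [0.4931, -0.0592, 0.0975]
ee_rot: [[0.986, 0.165, -0.0], [0.165, -0.986, 0.002], [-0.0, -0.002, -1.0]]
wrist_force: [-0.3, 6.8, 2.8]
width: 0.3
grip_force: 3.4
```

```bash
python3 st.py
```

```text
t 4.8 pos [ 0.4931 -0.0592  0.0975] rad 0.0910 ang -172.93 yaw 9.49 Ftool [ 0.9 -6.7 -2.8] w 26.427832585846947
```

{"api": "step_arm", "payload": {
  "deltas": [0, 1.6, 0, -0.0175, 0.3, 0.1, 3.2, 0, -0.035, 0.3, 0.1, 4.8, 0, -0.0525, 0.3, 0.2, 6.4, 0, -0.07, 0.3, 0.2, 6.4, 0, -0.07, 0.3]
}}

```text
t: 5.22
eef_pos: [0.4941, -0.0661, 0.0974]
ee_rot: [[0.973, 0.233, -0.001], [0.233, -0.973, 0.002], [-0.001, -0.002, -1.0]]
wrist_force: [-1.7, 5.3, 3.8]
width: 0.304
grip_force: 2.8
```

{"api": "step_arm", "payload": {
  "deltas": [0, 0.8, 0, -0.009, 0.3, 0, 1.6, 0, -0.0175, 0.3, 0, 1.6, 0, -0.0175, 0.3]
}}

```text
t: 5.47
eef_pos: [0.4944, -0.0674, 0.0974]
ee_rot: [[0.968, 0.249, -0.001], [0.249, -0.968, 0.002], [-0.0, -0.002, -1.0]]
wrist_force: [-2.7, 5.1, 4.9]
width: 0.304
grip_force: 3.0
```

{"api": "step_arm", "payload": {
  "deltas": [0, 0.8, 0, -0.009, 0.3, 0, 1.6, 0, -0.0175, 0.3, 0, 1.6, 0, -0.0175, 0.3]
}}

```text
t: 5.72
eef_pos: [0.4948, -0.0689, 0.0974]
ee_rot: [[0.964, 0.266, -0.001], [0.266, -0.964, 0.002], [-0.001, -0.002, -1.0]]
wrist_force: [-1.6, 5.1, 4.2]
width: 0.299
grip_force: 3.0
```

```bash
python3 st.py
```

```text
t 5.7167 pos [ 0.4948 -0.0689  0.0974] rad 0.0910 ang -166.73 yaw 15.45 Ftool [-0.2 -5.3 -4.2] w 26.274733682328765
```

{"api": "step_arm", "payload": {
  "deltas": [0, 0.8, 0, -0.009, 0.3, 0, 1.6, 0, -0.0175, 0.3, 0, 1.6, 0, -0.0175, 0.3]
}}

```text
t: 5.97
eef_pos: [0.4951, -0.0704, 0.0974]
ee_rot: [[0.959, 0.283, -0.001], [0.283, -0.959, 0.002], [-0.001, -0.002, -1.0]]
wrist_force: [-2.4, 6.3, 4.6]
width: 0.303
grip_force: 3.1
```

{"api": "step_arm", "payload": {
  "deltas": [0, 0.8, 0, -0.009, 0.3, 0, 1.6, 0, -0.0175, 0.3, 0, 1.6, 0, -0.0175, 0.3]
}}

```text
t: 6.22
eef_pos: [0.4955, -0.0719, 0.0974]
ee_rot: [[0.954, 0.3, -0.001], [0.3, -0.954, 0.002], [-0.001, -0.002, -1.0]]
wrist_force: [-2.1, 5.8, 5.0]
width: 0.299
grip_force: 3.2
```

{"api": "step_arm", "payload": {
  "deltas": [0, 0.8, 0, -0.009, 0.3, 0, 1.6, 0, -0.0175, 0.3, 0, 1.6, 0, -0.0175, 0.3]
}}

```text
t: 6.47
eef_pos: [0.496, -0.0736, 0.0974]
ee_rot: [[0.949, 0.317, -0.001], [0.317, -0.949, 0.002], [-0.001, -0.002, -1.0]]
wrist_force: [-2.6, 6.5, 4.0]
width: 0.302
grip_force: 3.1
```

{"api": "step_arm", "payload": {
  "deltas": [0, 0.8, 0, -0.009, 0.3, 0, 1.6, 0, -0.0175, 0.3, 0, 1.6, 0, -0.0175, 0.3]
}}

```text
t: 6.72
eef_pos: [0.4964, -0.0751, 0.0974]
ee_rot: [[0.943, 0.333, -0.002], [0.333, -0.943, 0.002], [-0.001, -0.002, -1.0]]
wrist_force: [-2.5, 5.0, 4.9]
width: 0.299
grip_force: 3.0
```

{"api": "step_arm", "payload": {
  "deltas": [0, 0.8, 0, -0.009, 0.3, 0, 1.6, 0, -0.0175, 0.3, 0, 1.6, 0, -0.0175, 0.3]
}}

```text
t: 6.97
eef_pos: [0.4969, -0.0766, 0.0974]
ee_rot: [[0.937, 0.35, -0.002], [0.35, -0.937, 0.002], [-0.001, -0.002, -1.0]]
wrist_force: [-2.0, 5.7, 3.9]
width: 0.305
grip_force: 3.0
```

{"api": "step_arm", "payload": {
  "deltas": [0, 0.8, 0, -0.009, 0.3, 0, 1.6, 0, -0.0175, 0.3, 0, 1.6, 0, -0.0175, 0.3]
}}

```text
t: 7.22
eef_pos: [0.4974, -0.0781, 0.0974]
ee_rot: [[0.931, 0.366, -0.002], [0.366, -0.931, 0.002], [-0.001, -0.002, -1.0]]
wrist_force: [-3.3, 5.8, 4.9]
width: 0.295
grip_force: 3.1
```

```bash
python3 st.py
```

```text
t 7.2167 pos [ 0.4974 -0.0781  0.0974] rad 0.0911 ang -160.72 yaw 21.46 Ftool [-1.  -6.6 -4.9] w 25.93176260406835
```

{"api": "step_arm", "payload": {
  "deltas": [0, 0.8, 0, -0.009, 0.3, 0, 1.6, 0, -0.0175, 0.3, 0, 1.6, 0, -0.0175, 0.3]
}}

```text
t: 7.47
eef_pos: [0.498, -0.0795, 0.0973]
ee_rot: [[0.924, 0.382, -0.002], [0.382, -0.924, 0.002], [-0.001, -0.003, -1.0]]
wrist_force: [-2.9, 6.7, 4.8]
width: 0.301
grip_force: 3.2
```

{"api": "step_arm", "payload": {
  "deltas": [0, 0.8, 0, -0.009, 0.3, 0, 1.6, 0, -0.0175, 0.3, 0, 1.6, 0, -0.0175, 0.3]
}}

```text
t: 7.72
eef_pos: [0.4986, -0.0811, 0.0973]
ee_rot: [[0.917, 0.398, -0.002], [0.398, -0.917, 0.002], [-0.001, -0.002, -1.0]]
wrist_force: [-2.2, 5.0, 3.9]
width: 0.301
grip_force: 3.1
```

{"api": "step_arm", "payload": {
  "deltas": [0, 0.8, 0, -0.009, 0.3, 0, 1.6, 0, -0.0175, 0.3, 0, 1.6, 0, -0.0175, 0.3]
}}

```text
t: 7.97
eef_pos: [0.4992, -0.0828, 0.0973]
ee_rot: [[0.91, 0.414, -0.002], [0.414, -0.91, 0.002], [-0.001, -0.002, -1.0]]
wrist_force: [-2.4, 4.9, 3.7]
width: 0.299
grip_force: 2.7
```

{"api": "step_arm", "payload": {
  "deltas": [0, 0.8, 0, -0.009, 0.3, 0, 1.6, 0, -0.0175, 0.3, 0, 1.6, 0, -0.0175, 0.3]
}}

```text
t: 8.22
eef_pos: [0.5002, -0.0857, 0.0972]
ee_rot: [[0.903, 0.429, -0.001], [0.429, -0.903, 0.0], [-0.001, -0.001, -1.0]]
wrist_force: [-3.2, 1.9, 0.9]
width: 0.3
grip_force: 1.2
```

{"api": "step_arm", "payload": {
  "deltas": [0, 0.8, 0, -0.009, 0.3, 0, 1.6, 0, -0.0175, 0.3, 0, 1.6, 0, -0.0175, 0.3]
}}

```text
t: 8.47
eef_pos: [0.5011, -0.0877, 0.0972]
ee_rot: [[0.896, 0.444, -0.001], [0.444, -0.896, -0.0], [-0.001, -0.0, -1.0]]
wrist_force: [-2.6, 2.1, 2.1]
width: 0.303
grip_force: 1.0
```

```bash
python3 st.py
```

```text
t 8.4667 pos [ 0.5011 -0.0877  0.0972] rad 0.0914 ang -154.26 yaw 26.34 Ftool [-1.4 -3.  -2.1] w 26.682610716692796
```

The click came: the force fell to about 2–3 N. Now I bring the other finger back onto the post.

{"api": "step_arm", "payload": {
  "deltas": [0, -1.5, 0, 0.016, 0.3, 0.1, -3, 0, 0.033, 0.3, 0.1, -4.5, 0, 0.049, 0.3, 0.2, -6, 0, 0.065, 0.3, 0.3, -7.5, 0, 0.082, 0.3, 0.4, -9, 0, 0.098, 0.3, 0.6, -10.5, 0, 0.114, 0.3, 0.8, -12, 0, 0.13, 0.3]
}}

```text
t: 9.13
eef_pos: [0.4968, -0.076, 0.0974]
ee_rot: [[0.947, 0.322, 0.0], [0.322, -0.947, -0.0], [0.0, 0.0, -1.0]]
wrist_force: [0.2, 0.2, -0.1]
width: 0.3
grip_force: 0.0
```

{"api": "step_arm", "payload": {
  "deltas": [0, -0.8, 0, 0.009, 0.3, 0, -1.6, 0, 0.0175, 0.3, 0, -1.6, 0, 0.0175, 0.3]
}}

```text
t: 9.38
eef_pos: [0.4962, -0.0745, 0.0974]
ee_rot: [[0.952, 0.306, -0.0], [0.306, -0.952, 0.0], [-0.0, -0.0, -1.0]]
wrist_force: [1.2, 0.3, 0.6]
width: 0.299
grip_force: 0.0
```

```bash
python3 st.py
```

```text
t 9.3833 pos [ 0.4962 -0.0745  0.0974] rad 0.0911 ang -163.09 yaw 17.84 Ftool [ 1.2  0.1 -0.6] w 26.277199787066092
```

{"api": "step_arm", "payload": {
  "deltas": [0, -0.8, 0, 0.009, 0.3, 0, -0.8, 0, 0.009, 0.3]
}}

```text
t: 9.55
eef_pos: [0.496, -0.0738, 0.0974]
ee_rot: [[0.955, 0.298, -0.0], [0.298, -0.955, 0.0], [-0.0, -0.0, -1.0]]
wrist_force: [0.2, -0.4, 0.1]
width: 0.301
grip_force: 0.0
```

{"api": "step_arm", "payload": {
  "deltas": [0, -0.8, 0, 0.009, 0.3, 0, -0.8, 0, 0.009, 0.3]
}}

```text
t: 9.72
eef_pos: [0.4958, -0.0733, 0.0974]
ee_rot: [[0.957, 0.289, 0.0], [0.289, -0.957, -0.0], [0.0, 0.0, -1.0]]
wrist_force: [0.3, 0.0, -0.4]
width: 0.301
grip_force: 0.3
```

{"api": "step_arm", "payload": {
  "deltas": [0, -0.8, 0, 0.009, 0.3, 0, -0.8, 0, 0.009, 0.3]
}}

```text
t: 9.88
eef_pos: [0.4957, -0.0728, 0.0974]
ee_rot: [[0.96, 0.28, 0.0], [0.28, -0.96, -0.0], [0.0, 0.001, -1.0]]
wrist_force: [1.6, -1.7, -0.4]
width: 0.301
grip_force: 1.0
```

{"api": "step_arm", "payload": {
  "deltas": [0, -0.8, 0, 0.009, 0.3, 0, -0.8, 0, 0.009, 0.3]
}}

```text
t: 10.05
eef_pos: [0.4954, -0.0717, 0.0974]
ee_rot: [[0.962, 0.272, 0.0], [0.272, -0.962, -0.0], [0.0, 0.0, -1.0]]
wrist_force: [0.9, -2.3, -0.3]
width: 0.297
grip_force: 1.2
```

```bash
python3 st.py
```

```text
t 10.05 pos [ 0.4954 -0.0717  0.0974] rad 0.0912 ang -164.91 yaw 15.76 Ftool [0.3 2.4 0.3] w 26.116168055927254
```

{"api": "step_arm", "payload": {
  "deltas": [0, -0.8, 0, 0.009, 0.3, 0, -0.8, 0, 0.009, 0.3]
}}

```text
t: 10.22
eef_pos: [0.4951, -0.0708, 0.0974]
ee_rot: [[0.965, 0.263, -0.0], [0.263, -0.965, -0.0], [-0.0, 0.0, -1.0]]
wrist_force: [0.7, -2.9, -0.8]
width: 0.298
grip_force: 1.1
```

{"api": "step_arm", "payload": {
  "deltas": [0, -0.8, 0, 0.009, 0.3, 0, -0.8, 0, 0.009, 0.3]
}}

```text
t: 10.38
eef_pos: [0.4949, -0.0699, 0.0974]
ee_rot: [[0.967, 0.254, -0.0], [0.254, -0.967, 0.0], [-0.0, -0.0, -1.0]]
wrist_force: [0.4, -1.4, -1.0]
width: 0.303
grip_force: 1.0
```

{"api": "step_arm", "payload": {
  "deltas": [0, -0.8, 0, 0.009, 0.3, 0, -0.8, 0, 0.009, 0.3]
}}

```text
t: 10.55
eef_pos: [0.4947, -0.0691, 0.0974]
ee_rot: [[0.969, 0.246, -0.0], [0.246, -0.969, 0.0], [0.0, -0.0, -1.0]]
wrist_force: [0.2, -1.8, -0.7]
width: 0.297
grip_force: 1.0
```

{"api": "step_arm", "payload": {
  "deltas": [0, -0.8, 0, 0.009, 0.3, 0, -0.8, 0, 0.009, 0.3]
}}

```text
t: 10.72
eef_pos: [0.4947, -0.0689, 0.0974]
ee_rot: [[0.972, 0.237, 0.0], [0.237, -0.972, -0.0], [0.0, 0.001, -1.0]]
wrist_force: [1.8, -4.3, -1.8]
width: 0.303
grip_force: 2.0
```

```bash
python3 st.py
```

```text
t 10.7167 pos [ 0.4947 -0.0689  0.0974] rad 0.0911 ang -166.76 yaw 13.69 Ftool [0.7 4.6 1.8] w 26.67749462901677
```

{"api": "step_arm", "payload": {
  "deltas": [0, -0.8, 0, 0, 0.3, 0, -0.8, 0, 0, 0.3]
}}

```text
t: 10.88
eef_pos: [0.4947, -0.0688, 0.0974]
ee_rot: [[0.972, 0.237, 0.001], [0.237, -0.972, -0.001], [0.0, 0.001, -1.0]]
wrist_force: [2.4, -5.3, -2.9]
width: 0.299
grip_force: 3.0
```

{"api": "step_arm", "payload": {
  "deltas": [0, -0.8, 0, 0, 0.3, 0, -0.8, 0, 0, 0.3]
}}

```text
t: 11.05
eef_pos: [0.4947, -0.0687, 0.0974]
ee_rot: [[0.972, 0.236, 0.001], [0.236, -0.972, -0.002], [0.001, 0.002, -1.0]]
wrist_force: [3.2, -7.8, -4.2]
width: 0.303
grip_force: 4.0
```

{"api": "step_arm", "payload": {
  "deltas": [0, -0.8, 0, 0, 0.3, 0, -0.8, 0, 0, 0.3]
}}

```text
t: 11.22
eef_pos: [0.4946, -0.0686, 0.0974]
ee_rot: [[0.972, 0.236, 0.001], [0.236, -0.972, -0.002], [0.001, 0.003, -1.0]]
wrist_force: [4.5, -8.4, -5.0]
width: 0.3
grip_force: 4.9
```

```bash
python3 st.py
```

```text
t 11.2167 pos [ 0.4946 -0.0686  0.0974] rad 0.0911 ang -166.94 yaw 13.64 Ftool [2.4 9.2 5.1] w 26.376018365866447
```

{"api": "step_arm", "payload": {
  "deltas": [0, -0.8, 0, 0, 0.3, 0, -1.6, 0, 0, 0.3, 0, -1.6, 0, 0, 0.3]
}}

```text
t: 11.47
eef_pos: [0.4946, -0.0684, 0.0974]
ee_rot: [[0.972, 0.235, 0.002], [0.235, -0.972, -0.004], [0.001, 0.004, -1.0]]
wrist_force: [5.6, -14.1, -5.7]
width: 0.302
grip_force: 6.9
```

{"api": "step_arm", "payload": {
  "deltas": [0, -0.8, 0, 0, 0.3, 0, -1.6, 0, 0, 0.3, 0, -1.6, 0, 0, 0.3, 0, -1.6, 0, 0, 0.3]
}}

```text
t: 11.8
eef_pos: [0.4945, -0.0682, 0.0974]
ee_rot: [[0.972, 0.234, 0.003], [0.234, -0.972, -0.005], [0.001, 0.006, -1.0]]
wrist_force: [6.7, -16.7, -8.7]
width: 0.3
grip_force: 8.8
```

```bash
python3 st.py
```

```text
t 11.8 pos [ 0.4945 -0.0682  0.0974] rad 0.0911 ang -167.19 yaw 13.51 Ftool [ 2.6 17.7  8.8] w 26.43559805142351
```

{"api": "step_arm", "payload": {
  "deltas": [0, 1.5, 0, 0, 0.3, 0, 3, 0, 0, 0.3, 0, 4.5, 0, 0, 0.3, 0, 6, 0, 0, 0.3, 0, 8, 0, 0, 0.3, 0, 10, 0, 0, 0.3, 0, 10, 0, 0, 0.3]
}}

```text
t: 12.38
eef_pos: [0.4952, -0.0725, 0.0973]
ee_rot: [[0.971, 0.238, -0.001], [0.238, -0.971, 0.0], [-0.001, -0.001, -1.0]]
wrist_force: [0.1, 0.5, 0.6]
width: 0.299
grip_force: 0.0
```

```bash
python3 st.py
```

```text
t 12.3833 pos [ 0.4952 -0.0725  0.0973] rad 0.0915 ang -164.46 yaw 13.76 Ftool [ 0.2 -0.5 -0.6] w 26.34509680501323
```

{"api": "step_arm", "payload": {
  "deltas": [0, 0, -20, 0, 0.3, 0, 0, -60, 0, 0.3, 0, 0, -100, 0, 0.3, 0, 0, -100, 0, 0.3, 0, 0, -100, 0, 0.3]
}}

```text
t: 12.8
eef_pos: [0.4968, -0.0725, 0.1995]
ee_rot: [[0.971, 0.238, 0.004], [0.238, -0.971, -0.0], [0.004, 0.001, -1.0]]
wrist_force: [-0.9, 0.2, -0.4]
width: 0.303
grip_force: 0.0
```

{"api": "step_arm", "payload": {
  "deltas": [56, 207, 0, 0.08, 0, 56, 207, 0, 0.166, 0, 56, 207, 0, 0.166, 0, 56, 207, 0, 0.166, 0, 56, 207, 0, 0.166, 0, 56, 207, 0, 0.166, 0, 56, 207, 0, 0.166, 0, 56, 207, 0, 0.166, 0]
}}

```text
t: 13.47
eef_pos: [0.5981, -0.2592, 0.1955]
ee_rot: [[0.997, 0.074, -0.003], [0.074, -0.997, 0.002], [-0.003, -0.002, -1.0]]
wrist_force: [0.3, 0.2, 0.4]
width: 0.006
grip_force: 0.0
```

```bash
python3 st.py; python3 look.py w3
```

```text
t 13.4667 pos [ 0.5981 -0.2592  0.1955] rad 0.2117 ang -86.03 yaw 4.25 Ftool [ 0.3 -0.2 -0.4] w 0.5325165117733623
[ 0.67880605 -0.25319732  0.32702892] [ 0.59823063 -0.2582294   0.19602758]
```

View pics/w3.png

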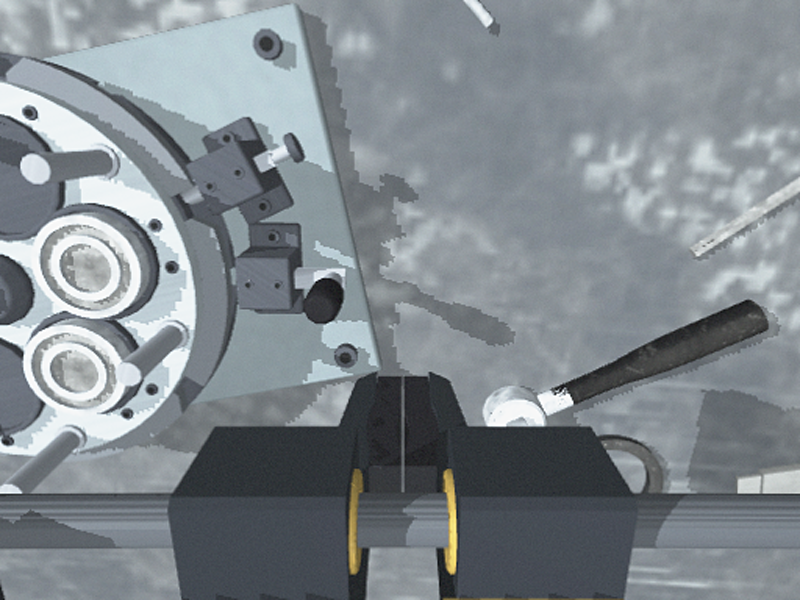

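The wrist view shows the closed fingers at (403,375), with the knob top at about (323,302). The way down is clear, since the ratchet and seal lie at lower right.

```bash
python3 - <<'E'
from h import *;import pickle
c=pickle.load(open("w3.pkl","rb"));s=1.5625;h=np.array([.5834,-.048])
for n,p,z in(("knob",(323,303),.09),("post",(36,169),.112),("post",(128,375),.112)):
    q=ray(c,np.array(p)/s,z);d=q[:2]-h;print(n,q,np.hypot(*d),np.degrees(np.arctan2(d[1],d[0])))
E
```

```text
knob [ 0.59693439 -0.22119716  0.09      ] 0.17372517130223336 -85.53173433736686
post [ 0.6517129  -0.11005726  0.112     ] 0.09229168624723118 -42.252846508069126
post [ 0.56396507 -0.13814843  0.112     ] 0.09221960951969718 -102.16608403899427
```

{"api": "step_arm", "payload": {
  "deltas": [1, 0, 40, 0, 0, 1, 0, 80, 0, 0, 1, 0, 115, 0, 0, 1, 0, 115, 0, 0, 1, 0, 115, 0, 0]
}}

```text
t: 13.93
eef_pos: [0.5986, -0.258, 0.0813]
ee_rot: [[0.997, 0.076, -0.004], [0.076, -0.997, 0.002], [-0.004, -0.003, -1.0]]
wrist_force: [0.2, 0.3, 0.8]
width: 0.006
grip_force: 0.0
```

{"api": "step_arm", "payload": {
  "deltas": [0, -2, 0, 0, 0, 0, -4, 0, 0, 0, 0, -6, 0, 0, 0, 0, -8, 0, 0, 0, 0, -10, 0, 0, 0, 0, -10, 0, 0, 0]
}}

```text
t: 14.43
eef_pos: [0.5997, -0.2499, 0.0831]
ee_rot: [[0.997, 0.074, 0.001], [0.074, -0.997, 0.0], [0.001, 0.0, -1.0]]
wrist_force: [-0.8, 0.4, 0.9]
width: 0.004
grip_force: 0.0
```

```bash
python3 st.py
```

```text
t 14.4333 pos [ 0.5997 -0.2499  0.0831] rad 0.2026 ang -85.39 yaw 4.26 Ftool [-0.8 -0.5 -0.9] w 0.3339996469156707
```

{"api": "step_arm", "payload": {
  "deltas": [-1, -1, 3, 0, 0, -1, -2, 3, 0, 0, -1, -3, 3, 0, 0, -1, -4, 3, 0, 0, -1, -4, 3, 0, 0]
}}

```text
t: 14.85
eef_pos: [0.5981, -0.2463, 0.0793]
ee_rot: [[0.997, 0.074, -0.0], [0.074, -0.997, 0.0], [-0.0, -0.0, -1.0]]
wrist_force: [0.1, -0.6, -0.2]
width: 0.007
grip_force: 0.0
```

{"api": "step_arm", "payload": {
  "deltas": [0, -1, 0, 0, 0, 0, -2, 0, 0, 0, 0, -2, 0, 0, 0]
}}

```text
t: 15.1
eef_pos: [0.5979, -0.2443, 0.0794]
ee_rot: [[0.997, 0.074, -0.0], [0.074, -0.997, 0.0], [-0.0, -0.0, -1.0]]
wrist_force: [0.6, -0.5, 0.1]
width: 0.005
grip_force: 0.0
```

{"api": "step_arm", "payload": {
  "deltas": [0, -1, 0, 0, 0, 0, -2, 0, 0, 0, 0, -2, 0, 0, 0]
}}

```text
t: 15.35
eef_pos: [0.5978, -0.2434, 0.0795]
ee_rot: [[0.997, 0.073, 0.0], [0.073, -0.997, -0.001], [0.0, 0.001, -1.0]]
wrist_force: [1.3, -1.4, 0.1]
width: 0.005
grip_force: 1.0
```

{"api": "step_arm", "payload": {
  "deltas": [0, -1, 0, 0, 0, 0, -2, 0, 0, 0, 0, -2, 0, 0, 0]
}}

```text
t: 15.6
eef_pos: [0.5976, -0.2409, 0.0794]
ee_rot: [[0.997, 0.074, 0.0], [0.074, -0.997, -0.0], [0.0, 0.0, -1.0]]
wrist_force: [0.2, -2.8, -1.0]
width: 0.005
grip_force: 1.5
```

```bash
python3 st.py
```

```text
t 15.6 pos [ 0.5976 -0.2409  0.0794] rad 0.1934 ang -85.78 yaw 4.22 Ftool [-0.   2.8  1. ] w 0.41418278538297304
```

{"api": "step_arm", "payload": {
  "deltas": [0, -1, 0, 0, 0, 0, -2, 0, 0, 0, 0, -2, 0, 0, 0]
}}

```text
t: 15.85
eef_pos: [0.5975, -0.2384, 0.0794]
ee_rot: [[0.997, 0.074, -0.0], [0.074, -0.997, 0.0], [-0.0, -0.0, -1.0]]
wrist_force: [0.7, -2.1, -0.1]
width: 0.004
grip_force: 1.4
```

{"api": "step_arm", "payload": {
  "deltas": [0, -1, 0, 0, 0, 0, -2, 0, 0, 0, 0, -2, 0, 0, 0]
}}

```text
t: 16.1
eef_pos: [0.5974, -0.2363, 0.0794]
ee_rot: [[0.997, 0.074, -0.0], [0.074, -0.997, 0.0], [-0.0, -0.0, -1.0]]
wrist_force: [-0.3, -2.9, -0.6]
width: 0.002
grip_force: 1.3
```

{"api": "step_arm", "payload": {
  "deltas": [0, -1, 0, 0, 0, 0, -2, 0, 0, 0, 0, -2, 0, 0, 0]
}}

```text
t: 16.35
eef_pos: [0.5972, -0.2343, 0.0794]
ee_rot: [[0.997, 0.074, 0.0], [0.074, -0.997, 0.0], [0.0, -0.0, -1.0]]
wrist_force: [0.6, -2.2, -1.0]
width: 0.004
grip_force: 1.3
```

```bash
python3 st.py
```

```text
t 16.35 pos [ 0.5972 -0.2343  0.0794] rad 0.1868 ang -85.75 yaw 4.25 Ftool [0.5 2.2 1. ] w 0.35449709381048666
```

The bolt is entering the slot, past 3 mm with no butting. I carry on until it stops at home.

{"api": "step_arm", "payload": {
  "deltas": [0, -1, 0, 0, 0, 0, -1.5, 0, 0, 0, 0, -1.5, 0, 0, 0]
}}

```text
t: 16.6
eef_pos: [0.5971, -0.2329, 0.0794]
ee_rot: [[0.997, 0.074, 0.0], [0.074, -0.997, 0.0], [0.0, -0.0, -1.0]]
wrist_force: [-0.1, -2.3, -0.7]
width: 0.003
grip_force: 1.3
```

{"api": "step_arm", "payload": {
  "deltas": [0, -1, 0, 0, 0, 0, -1.5, 0, 0, 0, 0, -1.5, 0, 0, 0]
}}

```text
t: 16.85
eef_pos: [0.5971, -0.2315, 0.0794]
ee_rot: [[0.997, 0.074, 0.0], [0.074, -0.997, 0.0], [0.0, -0.0, -1.0]]
wrist_force: [0.9, -2.3, -0.4]
width: 0.006
grip_force: 1.3
```

{"api": "step_arm", "payload": {
  "deltas": [0, -1, 0, 0, 0, 0, -1.5, 0, 0, 0, 0, -1.5, 0, 0, 0]
}}

```text
t: 17.1
eef_pos: [0.597, -0.2313, 0.0795]
ee_rot: [[0.997, 0.073, 0.001], [0.073, -0.997, -0.001], [0.001, 0.002, -1.0]]
wrist_force: [1.2, -6.2, 0.2]
width: 0.008
grip_force: 2.6
```

{"api": "step_arm", "payload": {
  "deltas": [0, -1, 0, 0, 0, 0, -1.5, 0, 0, 0, 0, -1.5, 0, 0, 0]
}}

```text
t: 17.35
eef_pos: [0.597, -0.2312, 0.0796]
ee_rot: [[0.997, 0.072, 0.001], [0.072, -0.997, -0.003], [0.001, 0.003, -1.0]]
wrist_force: [3.5, -7.5, -2.2]
width: 0.001
grip_force: 4.0
```

```bash
python3 st.py
```

```text
t 17.35 pos [ 0.597  -0.2312  0.0796] rad 0.1837 ang -85.77 yaw 4.15 Ftool [2.9 7.8 2.3] w 0.07119801732288562
```

Home at 12 mm: it stops dead with the force rising. One more firm push, then back off and lift.

{"api": "step_arm", "payload": {
  "deltas": [0, -1, 0, 0, 0, 0, -2, 0, 0, 0, 0, -2, 0, 0, 0]
}}

```text
t: 17.6
eef_pos: [0.5969, -0.2311, 0.0797]
ee_rot: [[0.997, 0.071, 0.002], [0.071, -0.997, -0.005], [0.002, 0.005, -1.0]]
wrist_force: [4.0, -11.3, -3.9]
width: 0.006
grip_force: 5.7
```

{"api": "step_arm", "payload": {
  "deltas": [0, 3, 0, 0, 0, 0, 6, 0, 0, 0, 0, 10, 0, 0, 0, 0, 14, 0, 0, 0, 0, 20, 0, 0, 0, 0, 20, 0, 0, 0]
}}

```text
t: 18.1
eef_pos: [0.5978, -0.2479, 0.0793]
ee_rot: [[0.997, 0.073, -0.0], [0.073, -0.997, -0.0], [-0.0, 0.0, -1.0]]
wrist_force: [0.4, 0.0, -0.6]
width: 0.006
grip_force: 0.0
```

{"api": "step_arm", "payload": {
  "deltas": [0, 0, -40, 0, 0, 0, 0, -80, 0, 0, 0, 0, -120, 0, 0, 0, 0, -120, 0, 0, 0, 0, -120, 0, 0]
}}

```text
t: 18.52
eef_pos: [0.5997, -0.247, 0.2023]
ee_rot: [[0.997, 0.074, 0.005], [0.074, -0.997, -0.002], [0.005, 0.002, -1.0]]
wrist_force: [0.5, 0.4, -0.7]
width: 0.007
grip_force: 0.0
```

```bash
python3 st.py; python3 look.py w4
```

```text
t 18.5167 pos [ 0.5997 -0.247   0.2023] rad 0.1997 ang -85.32 yaw 4.23 Ftool [ 0.6 -0.4  0.7] w 0.6420130507629825
[ 0.67938275 -0.2404845   0.33440032] [ 0.59827233 -0.2465958   0.20002567]
```

View pics/w4.png

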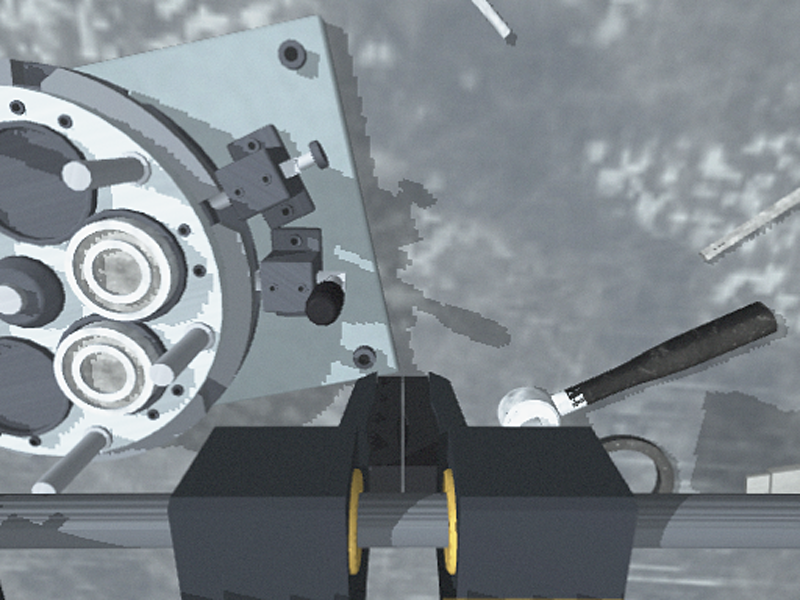

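The knob, at (324,303), now stands against its guide block with almost no stem showing: the bolt is home. The robot is clear of everything.

```bash
python3 -c "
from rig import manip
print(manip.close_job())"
```

```text
the job is handed in; nothing more can be done
None
```

I handed the job in at about 18.5 s: the table clicked into its station, was brought back hard on the pawl at about 18 N, and the bolt went the full 12 mm home at no more than about 12 N, with the arm left clear of everything.

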